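Free a jammed phone-mould insert with alternating mallet taps

TASK

The steel insert of the phone mould is jammed and standing proud in its aluminium frame. Pick up the small mallet and work the insert down with light taps on its two end studs, one end and then the other in turn, never pressing harder than 22 N and touching the insert with nothing but the mallet, until both ends are fully home; then gently stand the mallet back on the middle of its rubber pad, upright on its head as it was, and leave everything else on the bench where it is.

Things in the scene. Friction and masses are not known exactly. Their poses are not given: they have to be found in the camera images.
- frame: fixed open-topped aluminium mould frame, 104 mm (own x) by 166 mm (own y) by 40 mm high, walls 18 mm thick; origin at the centre of its underside on the bench, z up. It lies anywhere ahead of the robot, turned by up to 0.35 rad. The insert sits in its pocket, long side along the frame's y.
- insert: dark steel plate with rounded corners, 62 mm (x) by 122 mm (y) by 8 mm thick; origin at the centre of its underside, axes as the frame's when level. It cannot be lifted out; it only goes down, each end on its own, as far as a stop, and stays where it is left. Home: top flush with the frame's rim (underside 32 mm over the bench). At the start each end is 7 to 10 mm too high
- stud_left (a point): centre of the flat top of the stud at the insert's +y end: a steel disc 24 mm across, 4 mm high, 42 mm from the centre. Home when 44 mm above the bench, on a slightly soft stop. Pressed down here, this end moves at about 12 N while the other stays; once it is some 1.5 mm lower than the other the insert jams: about 12 N more per mm, past 22 N. Pressing the other end frees it
- stud_right (a point): the same stud at the insert's -y end, 42 mm from the centre, home when 44 mm above the bench; it behaves the same. Pressing the insert in its middle moves it only at about 23 N
- mallet: small mallet, about 0.28 kg, standing on one face of its head. Head 68 mm tall along its own z: a 26 x 26 mm brass block from z = 14 to 54 mm between two white faces 28 mm across; wooden handle 14 mm thick, level at z = 34 mm, running 116 mm out from the block along its own -x. Origin: centre of the lower face. Best held by the block from above, fingers closing along its own y
- pad: fixed black rubber pad 110 x 110 x 5 mm, left or right of the frame, where the mallet stands at the start (within 15 mm of its centre); origin at the centre of its underside
- parts_tray: bystander: loose teal compartment tray 100 x 100 x 22 mm, on the other side of the frame from the pad
- phone: bystander: loose black phone with a grey screen, 72 x 150 x 8 mm lying between the robot and the frame
- screwdriver: bystander: loose wooden-handled screwdriver 160 mm long, lying beyond the frame
- board: bystander: loose green circuit board 60 x 110 mm, 7 mm high, beyond the frame
- bottle: bystander: white dropper bottle 60 mm across, 150 mm tall, far left
- jar: bystander: small clear jar 52 mm across, 40 mm tall, far right
Things that resemble listed ones, but are neither listed nor needed, are in the scene too. Of the things that look like the pad, the larger one is meant.

How it is judged:
By the outcome, as a careful person would: the job done as asked, in the order asked, and still so for the second after the job is handed in, with the robot touching nothing.
It also fails if it takes over 72 s, if anything falls off the work surface, if the arm or the gripper's body presses on something with over 40 N, if the wrist force passes 120 N, or if a joint passes its speed limit or range.

ROBOT

A 6-joint arm with a two-finger parallel gripper is mounted at the origin on the work surface. World frame = base frame: x ahead of the robot, y to its left, z up, the work surface at z = 0. Lengths are in m, angles in rad, forces in N, time in s.
With the tool pointing down it reaches from about 0.375 to 0.975 m from the base axis. Payload 3.8 kg.
Tool frame: the origin (TCP) lies midway between the tips of the shut fingers; the grasp point (between the pads) lies 19 mm behind it (bot.grip_point_offset is the distance from the TCP to the grasp point, in m); z points along the fingers, y is the line along which they close (so a half turn about z gives the same grasp; the last joint's range is limited). The gripper opens to 88 mm and grips with 3 to 60 N. Pads are 18 mm wide; open, the fingers measure 123 mm over their backs; the gripper's body (75 mm by 187 mm) begins 45 mm behind the grasp point.
Start: joints at [1.178, 0.264, 1.604, -0, 1.274, -0.037], TCP at [0.235, 0.633, 0.239] pointing down, gripper open.
Joint ranges: [-2.63, 2.63], [-0.94, 2.18], [0.31, 2.57], [-1.31, 4.45], [0, 2.66], [-2.55, 2.55]. Speed limits (rad/s): [2.57, 2.57, 3.14, 3.14, 3.14, 3.14].

INTERFACE

Orientations are given as a rotation vector (axis times angle).
In Python, from bench import bot gives the robot as it stands. Calls block until the motion is done:
- bot.move_ptp(position, orientation): joint-space move of the TCP to a pose.
- bot.servo_line(position, attitude=None, velocity=0.15): straight line of the TCP; attitude=None keeps the orientation; velocity is the mean speed in m/s.
- bot.movej(angles): joint-space move.
- bot.command_gripper(opening): opening from 0.0 (shut) to 1.0 (fully open); the grip force is fixed at half the most; returns when the fingers have stopped.
- bot.hold(seconds).
- bot.inverse_kinematics(position, orientation): joint angles nearest the present ones, or None.
- bot.state(): the state.
- bot.snapshot(name): name is "scene" or "side" or "wrist"; returns a dict with "img" (384x512x3 uint8, red, green, blue), "fov_y" (degrees; the focal length in pixels is half the picture's height over the tangent of half this angle, whatever the lens; pixels are square), "cx", "cy" (the principal point, pixels), "dist_coeffs" ([k1, k2, p1, p2, k3] as OpenCV has them; the pictures are not rectified), "cam_to_world" (4x4, takes a point from camera to world coordinates). Camera axes: x right, y up, looking along -z (the intrinsics and any distortion apply to the point x, -y, -z); pixel columns grow to the right and rows downward; lengths in m; the calibration is good to about 2 mm. A picture is of the moment at which its call begins. There is no depth.
A pose or a line that the arm cannot do raises bot.PlanningError and nothing moves.
- bot.sign_off(): hands the job in; it is judged then, once.
Trained networks look in the newest picture that a camera, given by its name, has taken for a name from the list of things; names that differ only in an ending like _2 or _b are one class to them, and where a whole thing is asked for, a point or a joint stands for the part that bears it (a point fixed in the world has none). Each returns a list of dicts, best first, with "confidence" (0 to 1); they miss things now and then, are a little off and sometimes report something else, mostly with a low value. They report only what shows in the picture. A call takes as long as a camera call. They do not tell look-alikes from the thing itself.
- bot.recognise(camera, label): "position" ([x, y, z] in m, in the coordinates of the camera as it stood for that picture, good to about 4 mm: the middle of the surface that is visible of it).
- bot.cut_out(camera, label): "pixels" (384x512 bool, what is visible of it).
- bot.pinpoint(camera, label): "position" ([x, y, z] in m, in the coordinates of the camera as it stood for that picture, good to about 4 mm: a listed point, or the origin of a listed thing).
The state is a dict: "clock": time; "q": joint angles; "qd": joint speeds; "tau": joint torques, N m; "tcp_pos": TCP position; "eef_rot": TCP orientation; "contact_force": force on the tool from outside, world axes, zero at the start; "torque": the same for the moment, N m; "finger_gap": opening from 0.0 (shut) to 1.0 (fully open); "grasp_force": force on a finger pad.
Only numpy, scipy, OpenCV 4.12 (cv2) and the standard library are available. Lean on these libraries where they do the work, as an engineer would, in place of code of your own. Each camera call takes 0.05 s, during which the arm holds its last target. There are 200 camera calls.

## Working session

There is one attempt and no reset: what is moved stays moved. The work goes in short steps, each a Python script; the robot and the scene stay as the last script left them, time stands still between calls to the robot, and variables do not carry over. Pictures are saved under pics/ and viewed, at most 10 in all, crops included, and the job is handed in when it is done.

```bash
mkdir -p pics; ls
cat > h.py <<'E'
from bench import bot
import numpy as np, cv2
from scipy.spatial.transform import Rotation as R
def K(s):
    f=192/np.tan(np.radians(s["fov_y"])/2)
    return np.array([[f,0,s["cx"]],[0,f,s["cy"]],[0,0,1.]]),np.array(s["dist_coeffs"],float)
def ray_plane(s,uv,z):
    k,d=K(s);T=np.array(s["cam_to_world"])
    p=cv2.undistortPoints(np.array(uv,float).reshape(-1,1,2),k,d).reshape(-1,2)
    v=np.c_[p[:,0],-p[:,1],-np.ones(len(p))]@T[:3,:3].T
    o=T[:3,3]
    return o+v*((z-o[2])/v[:,2])[:,None]
def project(s,P):
    k,d=K(s);T=np.array(s["cam_to_world"])
    c=(np.array(P,float).reshape(-1,3)-T[:3,3])@T[:3,:3]
    c=c*[1,-1,-1]
    return cv2.projectPoints(c,np.zeros(3),np.zeros(3),k,d)[0].reshape(-1,2)
def toworld(s,p):
    T=np.array(s["cam_to_world"]);return T[:3,:3]@np.array(p)+T[:3,3]
def down(yaw): # tool z down, tool y axis direction at angle yaw+... : x axis at yaw
    x=np.array([np.cos(yaw),np.sin(yaw),0]);z=np.array([0,0,-1.])
    return R.from_matrix(np.c_[x,np.cross(z,x),z]).as_rotvec()
def save(n,img): cv2.imwrite(n,cv2.cvtColor(img,cv2.COLOR_RGB2BGR))
E
python3 - <<'E'
from h import *
ims=[]
for c in ["scene","side","wrist"]:
    s=bot.snapshot(c); save(f"pics/{c}0.png",s["img"]); T=np.array(s["cam_to_world"])
    print(c,T[:3,3].round(3),(-T[:3,2]).round(2),s["fov_y"],s["dist_coeffs"])
    for l in ["frame","insert","stud_left","stud_right","mallet","pad","parts_tray","phone"]:
        for r in bot.pinpoint(c,l)[:3]: print(l,round(r["confidence"],2),toworld(s,r["position"]).round(3))
st=bot.state();print(st["tcp_pos"],st["eef_rot"],st["clock"],st["contact_force"])
E
```

```text
pics
scene [ 1.326 -0.123  1.083] [-0.63  0.1  -0.77] 45.059249069115076 [0.02796867 0.         0.         0.         0.        ]
frame 0.63 [ 0.576 -0.02   0.002]
frame 0.35 [0.564 0.026 0.053]
insert 0.38 [ 0.488 -0.29   0.001]
stud_left 0.81 [0.563 0.028 0.053]
stud_right 0.67 [ 0.592 -0.052  0.051]
mallet 0.79 [ 0.481 -0.285  0.005]
pad 0.97 [ 0.192 -0.323 -0.   ]
pad 0.93 [ 0.491 -0.288  0.004]
pad 0.65 [ 0.589 -0.057  0.049]
parts_tray 0.86 [0.543 0.286 0.003]
side [ 0.118 -0.894  0.66 ] [ 0.33  0.78 -0.53] 49.96741185545489 [-0.11584059  0.          0.          0.          0.        ]
frame 0.73 [ 0.582 -0.014  0.002]
frame 0.61 [ 0.766 -0.113  0.003]
frame 0.26 [0.387 0.027 0.001]
insert 0.6 [ 0.578 -0.019  0.037]
insert 0.46 [ 0.486 -0.286  0.002]
stud_right 0.97 [ 0.588 -0.055  0.054]
mallet 0.63 [ 0.478 -0.284  0.006]
mallet 0.44 [0.666 0.409 0.   ]
pad 0.98 [ 0.19  -0.324 -0.   ]
pad 0.93 [ 0.486 -0.288  0.001]
parts_tray 0.72 [0.547 0.283 0.005]
phone 0.83 [0.39  0.028 0.001]
wrist [0.174 0.656 0.385] [ 0.24 -0.09 -0.97] 67.53555107953984 [-0.05330769  0.          0.          0.          0.        ]
[0.23513294 0.63272619 0.23871795] [5.55958796e-01 3.09199949e+00 1.48439094e-05] 1.35 [ 0.7227268  -0.55409653  0.44854575]
```

View pics/scene0.png

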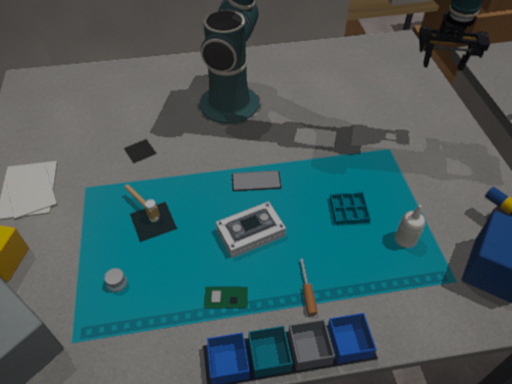

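View pics/side0.png

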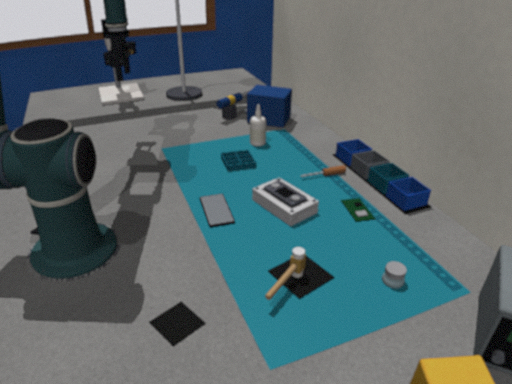

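The scene picture shows the pad at (153,221) with the mallet on it, its head at (152,208) and its handle end at (127,187). The frame is at (251,229) and the phone at (257,181). Possible mix-ups:
- **Pad:** the larger one at (153,221), not the smaller black one at (140,151).
- **Tray:** the teal one at (350,208), not the bin at (270,350).
- **Mallet:** the only one is at (152,208); the screwdriver at (308,290) also has a wooden handle.

Next I'll take close wrist views.

Run:
```python
from h import *
def look(xy,n,labels):
    yaw=np.pi/2
    p=np.array([xy[0],xy[1]-0.05,0.25])
    bot.move_ptp(p,down(yaw))
    s=bot.snapshot("wrist");save(n,s["img"])
    np.save(n[:-4]+".npy",s,allow_pickle=True)
    for l in labels:
        for r in bot.pinpoint("wrist",l)[:2]: print(l,round(r["confidence"],2),toworld(s,r["position"]).round(4))
    T=np.array(s["cam_to_world"]);print(T[:3,3],-T[:3,2],bot.state()["q"])
look((0.575,-0.01),"pics/wf.png",["frame","insert","stud_left","stud_right"])
look((0.47,-0.285),"pics/wm.png",["mallet","pad"])
a=cv2.imread("pics/wf.png");b=cv2.imread("pics/wm.png")
cv2.imwrite("pics/both.png",np.vstack([a,b])[:, :][::1])
cv2.imwrite("pics/both.png",cv2.resize(np.hstack([a,b]),(800,300)))
print(bot.state()["clock"])
```

```text
frame 0.64 [ 0.5742 -0.0134  0.0017]
frame 0.27 [ 0.3895  0.034  -0.0011]
insert 0.82 [ 0.5729 -0.0167  0.042 ]
stud_left 0.55 [0.5648 0.0285 0.0512]
stud_right 0.71 [ 0.5846 -0.0554  0.0522]
[0.57493719 0.00622678 0.39583585] [-4.85921635e-04 -2.55733445e-01 -9.66747210e-01] [-1.46274583e-01  7.47426501e-02  1.80250850e+00  4.69046783e-05
  1.26442209e+00 -1.47060976e-01]
mallet 0.94 [ 0.4785 -0.2824  0.0084]
pad 0.64 [ 1.899e-01 -3.227e-01  1.000e-04]
pad 0.59 [ 0.4891 -0.2891  0.0009]
[ 0.47025539 -0.26889066  0.39587404] [-3.42907054e-04 -2.55384952e-01 -9.66839391e-01] [-6.60077316e-01  7.26946101e-02  1.80457110e+00  3.23807909e-04
  1.26430803e+00 -6.62145573e-01]
5.6083
```

View pics/both.png

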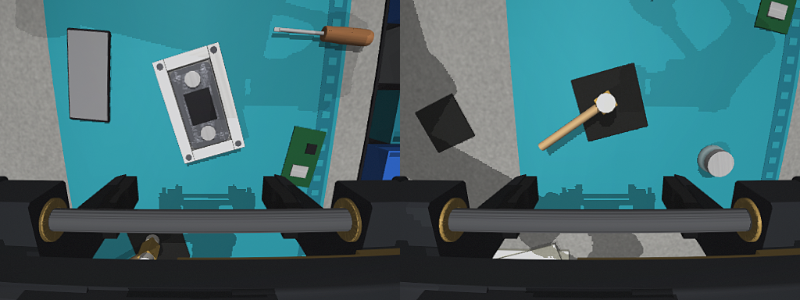

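The left half is the frame view: the insert has studs at (193,78) and (208,132). The right half shows the mallet head at (606,102) on the large pad, with the handle end at (543,147). The smaller look-alike pad is at (445,122). Next I'll measure by segmentation.

Run:
```python
from h import *
s=np.load("pics/wf.npy",allow_pickle=True).item(); m=np.load("pics/wm.npy",allow_pickle=True).item()
def comp(mask,seed,r=6):
    n,l=cv2.connectedComponents(mask.astype(np.uint8),connectivity=4)
    w=l[seed[1]-r:seed[1]+r,seed[0]-r:seed[0]+r].ravel();w=w[w>0]
    return l==np.bincount(w).argmax()
def rect(M):
    c=cv2.findContours(M.astype(np.uint8),cv2.RETR_EXTERNAL,cv2.CHAIN_APPROX_NONE)[0];c=max(c,key=cv2.contourArea);return c
g=s["img"].astype(int)
for nm,c in (("L?",(247,100)),("R?",(266,169))):
    print(nm,g[c[1],c[0]])
    M=comp(np.abs(g-g[c[1],c[0]]).sum(2)<60,c); e=cv2.fitEllipse(rect(M)); print(M.sum(),e, ray_plane(s,[e[0]],0.053).round(4))
# frame outer: bright rim
F=(g.min(2)>150)&(g.max(2)-g.min(2)<40)
M=comp(F,(215,82),8); r=cv2.minAreaRect(rect(M)); b=cv2.boxPoints(r); P=ray_plane(s,b,0.04)
print("frame",M.sum(),P.round(4),P.mean(0),[np.linalg.norm(P[i]-P[i-1]).round(4) for i in range(4)])
g=m["img"].astype(int); H=cv2.cvtColor(m["img"],cv2.COLOR_RGB2HSV)
for c in [(263,130),(206,158),(300,100)]: print(g[c[1],c[0]],H[c[1],c[0]])
x0=512//2
c=(int(206*1.28),int(102*1.28)); M=comp(np.abs(g-g[c[1],c[0]]).sum(2)<70,c); e=cv2.fitEllipse(rect(M)); print("face",M.sum(),e,ray_plane(m,[e[0]],0.073).round(4))
c=(int(170*1.28),int(127*1.28)); print(H[c[1],c[0]])
M=comp((H[...,0]<22)&(H[...,1]>70)&(H[...,2]>80),c); yx=np.argwhere(M)
vx,vy,px,py=cv2.fitLine(yx[:,::-1].astype(np.float32),cv2.DIST_HUBER,0,.01,.01).ravel()
W=ray_plane(m,[[px-30*vx,py-30*vy],[px+30*vx,py+30*vy]],0.039+.005); d=W[1]-W[0]; print("handle",M.sum(),W,np.arctan2(d[1],d[0]))
D=g.max(2)<60; M=comp(D,(300,150),8); r=cv2.minAreaRect(rect(M)); P=ray_plane(m,cv2.boxPoints(r),0.005)
print("pad",M.sum(),P.round(4),P.mean(0),[np.linalg.norm(P[i]-P[i-1]).round(4) for i in range(4)])
```

```text
L? [188 187 187]
314 ((245.7244110107422, 100.8017578125), (18.85816764831543, 19.451955795288086), 107.11265563964844) [[0.5632 0.0253 0.053 ]]
R? [182 181 181]
274 ((265.86529541015625, 169.78697204589844), (17.519983291625977, 18.135805130004883), 80.65763854980469) [[ 0.587  -0.0546  0.053 ]]
frame 5225 [[ 0.5025  0.0507  0.04  ]
 [ 0.6011  0.0784  0.04  ]
 [ 0.6545 -0.0767  0.04  ]
 [ 0.5459 -0.1108  0.04  ]] [ 0.57597941 -0.01462083  0.04      ] [np.float64(0.1673), np.float64(0.1025), np.float64(0.164), np.float64(0.1138)]
[217 218 217] [ 60   1 218]
[ 57 164 178] [ 94 173 178]
[37 36 35] [15 14 37]
face 467 ((263.1048583984375, 131.11770629882812), (23.21059799194336, 23.842500686645508), 27.403526306152344) [[ 0.4782 -0.2829  0.073 ]]
[ 19  99 219]
handle 936 [[ 0.38918005 -0.34430779  0.044     ]
 [ 0.45148157 -0.30156272  0.044     ]] 0.6013359842395594
pad 5818 [[ 0.421  -0.2473  0.005 ]
 [ 0.525  -0.221   0.005 ]
 [ 0.5576 -0.325   0.005 ]
 [ 0.4472 -0.3547  0.005 ]] [ 0.48770996 -0.28697591  0.005     ] [np.float64(0.1106), np.float64(0.1073), np.float64(0.109), np.float64(0.1144)]
```

Run:
```python
from h import *
o=down(0.601);x,y=0.478,-0.283
bot.move_ptp([x,y,0.14],o)
bot.servo_line([x,y,0.026],velocity=0.1)
st=bot.state();print(st["clock"],st["tcp_pos"],st["contact_force"])
bot.command_gripper(0.0)
st=bot.state();print(st["clock"],st["tcp_pos"],st["contact_force"],st["finger_gap"],st["grasp_force"])
bot.servo_line([x,y,0.12],velocity=0.12)
bot.hold(0.2)
st=bot.state();print(st["clock"],st["tcp_pos"],st["contact_force"],st["torque"],st["finger_gap"],st["grasp_force"])
sx,sy=0.5632,0.0253
bot.move_ptp([sx,sy,0.11],o)
bot.hold(0.2)
st=bot.state();print(st["clock"],st["tcp_pos"],st["contact_force"],st["grasp_force"],st["q"])
for c in ("side","scene"):
    s=bot.snapshot(c);u=project(s,[sx,sy,0.08])[0].astype(int);im=s["img"][max(u[1]-75,0):u[1]+75,max(u[0]-100,0):u[0]+100]
    save(f"pics/held_{c}.png",cv2.resize(im,None,fx=3,fy=3))
```

```text
7.8917 [ 0.47866257 -0.28342112  0.02678633] [ 0.12648411 -0.35889321 -0.40505002]
8.8583 [ 0.47806435 -0.28310923  0.02594955] [ 0.32593237 -0.78757565 -1.17083491] 0.29875077505885117 29.973364435136318
9.9917 [ 0.47732861 -0.28256216  0.11884639] [ 0.29989946 -0.43447229 -2.92304216] [-0.05561811  0.17489633  0.05902014] 0.30239679774653394 29.973325096070766
11.4083 [0.56326979 0.0239906  0.11004783] [-0.35769481 -0.41128392 -3.22306863] 29.973677471280098 [-1.50439680e-03  1.70446307e-01  1.96896502e+00 -2.16411240e-04
  1.00208350e+00  9.70353542e-01]
```

View pics/held_side.png

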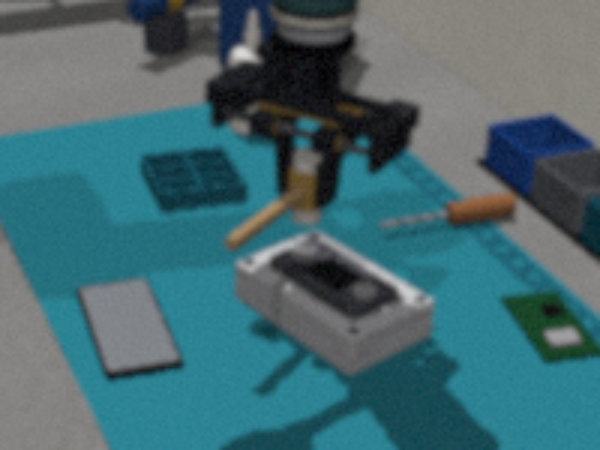

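The picture shows the mallet held upright over the left stud at about (305,190), with the handle level and clear of the frame. Next I'll probe for contact on each stud.

```bash
cat >> h.py <<'E'
O=down(0.601); S={"L":(0.5632,0.0253),"R":(0.587,-0.0546)}
def fz(): return bot.state()["contact_force"][2]+3.1
def tcpz(): return bot.state()["tcp_pos"][2]
E
python3 - <<'E'
from h import *
for k in "LR":
    x,y=S[k]
    bot.servo_line([x,y,0.085],O,velocity=0.12)
    bot.servo_line([x,y,0.079],velocity=0.03)
    z=0.079;n=0;t0=bot.state()["clock"];log=[]
    while z>0.068:
        z-=0.0005;bot.servo_line([x,y,z],velocity=0.01);n+=1
        f=fz();log.append((round(z*1e3,1),round(tcpz()*1e3,2),round(f,1)))
        if f>4: break
    print(k,log[-6:],n,bot.state()["clock"]-t0)
    bot.servo_line([x,y,0.085],velocity=0.1)
print(bot.state()["clock"],fz())
E
```

```text
L [(74.5, np.float64(74.46), np.float64(0.8)), (74.0, np.float64(73.92), np.float64(0.3)), (73.5, np.float64(73.47), np.float64(-0.2)), (73.0, np.float64(73.02), np.float64(0.2)), (72.5, np.float64(72.89), np.float64(3.1)), (72.0, np.float64(72.81), np.float64(7.9))] 14 3.5
R [(74.5, np.float64(74.45), np.float64(0.3)), (74.0, np.float64(73.96), np.float64(-0.2)), (73.5, np.float64(73.44), np.float64(-0.6)), (73.0, np.float64(72.96), np.float64(-0.4)), (72.5, np.float64(72.77), np.float64(1.5)), (72.0, np.float64(72.7), np.float64(7.4))] 14 3.5
20.975 -0.49759318127235863
```

```bash
cat >> h.py <<'E'
def tap(k,zc,goal,fmax=18.5,verb=True):
    """zc: last contact TCP height (mm); press until the TCP is at goal (mm). returns (tcp at contact-ish, end tcp, peak read)"""
    x,y=S[k]
    if np.hypot(*(bot.state()["tcp_pos"][:2]-np.array(S[k])))>0.01:
        bot.servo_line([x,y,zc/1e3+0.004],O,velocity=0.12)
    bot.servo_line([x,y,(zc+0.6)/1e3],velocity=0.02)
    c=zc-0.4;log=[];pk=0
    while True:
        bot.servo_line([x,y,c/1e3],velocity=0.008)
        f=fz();z=tcpz()*1e3;pk=max(pk,f);log.append((round(float(c),2),round(float(z),2),round(float(f),1)))
        if z<=goal+0.05 or f>fmax: break
        c-=0.5 if f<13 else (0.35 if f<15.5 else 0.15)
    bot.servo_line([x,y,(z+3)/1e3],velocity=0.06)
    if verb: print(k,log,"t",round(bot.state()["clock"],2),flush=True)
    return log[0][1],z,pk
E
python3 - <<'E'
from h import *
tap("L",72.85,71.75)
tap("R",72.75,70.65)
E
```

```text
L [(72.45, 72.93, 3.7), (71.95, 72.84, 8.3), (71.45, 72.53, 9.5), (70.95, 72.14, 10.4), (70.45, 71.75, 10.6)] t 23.67
R [(72.35, 72.76, 4.5), (71.85, 72.66, 8.3), (71.35, 72.43, 10.3), (70.85, 72.15, 10.6), (70.35, 71.78, 10.3), (69.85, 71.36, 11.5), (69.35, 70.98, 12.3), (68.85, 70.56, 11.3)] t 27.1
```

```bash
sed -i 's/c=zc-0.4;log/c=zc-0.9;log/; s/c-=0.5 if f<13/c-=0.75 if f<12.6/; s/velocity=0.008/velocity=0.012/' h.py
python3 - <<'E'
from h import *
z={"L":71.75,"R":70.56};k="L"
for i in range(8):
    o="R" if k=="L" else "L"
    a,e,p=tap(k,z[k],z[o]-1.1)
    done = p>17
    z[k]=e
    if done: print("stop",k);break
    k=o
print(z)
E
```

```text
L [(70.85, 71.69, 6.4), (70.1, 71.24, 8.9), (69.35, 70.62, 9.9), (68.6, 69.95, 9.7), (67.85, 69.29, 11.6)] t 29.78
R [(69.66, 70.39, 7.1), (68.91, 70.0, 10.1), (68.16, 69.51, 10.6), (67.41, 68.98, 11.4), (66.66, 68.35, 11.1), (65.91, 67.72, 11.9)] t 32.72
L [(68.39, 69.26, 7.2), (67.64, 68.78, 9.5), (66.89, 68.17, 9.7), (66.14, 67.51, 11.0), (65.39, 66.81, 10.0), (64.64, 66.11, 12.2)] t 35.65
R [(66.82, 67.53, 6.9), (66.07, 67.13, 9.9), (65.32, 66.63, 10.3), (64.57, 66.05, 11.8), (63.82, 65.44, 11.3), (63.07, 64.87, 11.3)] t 38.58
L [(65.21, 66.05, 6.0), (64.46, 65.58, 9.3), (63.71, 64.98, 10.0), (62.96, 64.82, 11.8), (62.21, 64.73, 15.2), (61.86, 64.73, 16.9), (61.71, 64.7, 17.5), (61.56, 64.69, 18.1), (61.41, 64.68, 18.7)] t 42.27
stop L
{'L': np.float64(64.68240987568872), 'R': np.float64(64.86752188793498)}
```

Run:
```python
from h import *
tap("R",64.87,60)
tap("L",64.75,60)
s=bot.snapshot("side");u=project(s,[.575,-.015,0.05])[0].astype(int);im=s["img"][max(u[1]-75,0):u[1]+75,max(u[0]-100,0):u[0]+100]
save("pics/home_side.png",cv2.resize(im,None,fx=4,fy=4,interpolation=cv2.INTER_CUBIC))
```

```text
R [(63.97, 64.77, 6.9), (63.22, 64.7, 10.7), (62.47, 64.58, 13.4), (62.12, 64.55, 14.6), (61.77, 64.49, 16.2), (61.62, 64.46, 17.5), (61.47, 64.46, 17.4), (61.32, 64.45, 18.3), (61.17, 64.42, 19.2)] t 45.96
L [(63.85, 64.83, 6.7), (63.1, 64.76, 10.5), (62.35, 64.68, 14.2), (62.0, 64.65, 15.3), (61.65, 64.67, 17.1), (61.5, 64.64, 18.4), (61.35, 64.62, 19.0)] t 49.15
```

View pics/home_side.png

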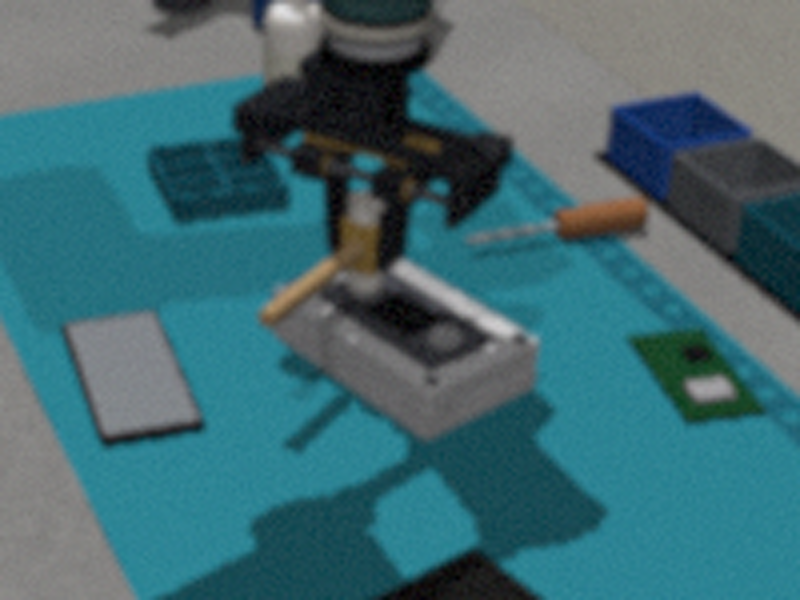

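Both ends bottom out firmly at the same height, about 44 mm by the mallet's offset. The picture shows the plate flush with the rim, with the right stud at (445,335). Next I'll put the mallet back.

Run:
```python
from h import *
p=bot.state()["tcp_pos"];bot.servo_line([p[0],p[1],0.1],velocity=0.12)
x,y=0.4885,-0.2875
bot.move_ptp([x,y,0.09],O)
bot.servo_line([x,y,0.031],velocity=0.08)
bot.hold(0.15);b=fz();c=0.0285
while c>0.022:
    bot.servo_line([x,y,c],velocity=0.01);f=fz()-b
    print(round(c,4),round(tcpz(),4),round(f,1))
    if f>2: break
    c-=0.0005
bot.command_gripper(0.6)
bot.servo_line([x,y,0.13],velocity=0.12)
bot.servo_line([x-0.0,y-0.05,0.25],down(0.601),velocity=0.25)
s=bot.snapshot("side");u=project(s,[.488,-.287,0.03])[0].astype(int);im=s["img"][max(u[1]-60,0):u[1]+60,max(u[0]-80,0):u[0]+80]
save("pics/place.png",cv2.resize(im,None,fx=4,fy=4))
for c in ("side","scene","wrist"):
    s=bot.snapshot(c)
    for l in ("mallet","stud_left","stud_right"):
        for r in bot.pinpoint(c,l)[:1]: print(c,l,r["confidence"],toworld(s,r["position"]).round(4))
print(bot.state()["clock"],bot.state()["contact_force"])
```

```text
0.0285 0.0284 -0.7
0.028 0.028 -1.0
0.0275 0.0274 -0.4
0.027 0.027 0.4
0.0265 0.0265 -0.5
0.026 0.0261 -0.5
0.0255 0.026 4.1
side mallet 0.95 [ 0.4867 -0.2901  0.0084]
side stud_left 0.95 [0.5633 0.0259 0.0473]
side stud_right 0.7 [ 0.5907 -0.0556  0.0461]
scene mallet 0.59 [ 0.4878 -0.2898  0.0052]
scene stud_left 0.89 [0.5643 0.0289 0.0445]
scene stud_right 0.58 [ 0.5891 -0.0551  0.0403]
wrist mallet 0.96 [ 0.487  -0.2892  0.0067]
56.6833 [ 0.65720299 -0.04301751 -0.42342948]
```

View pics/place.png

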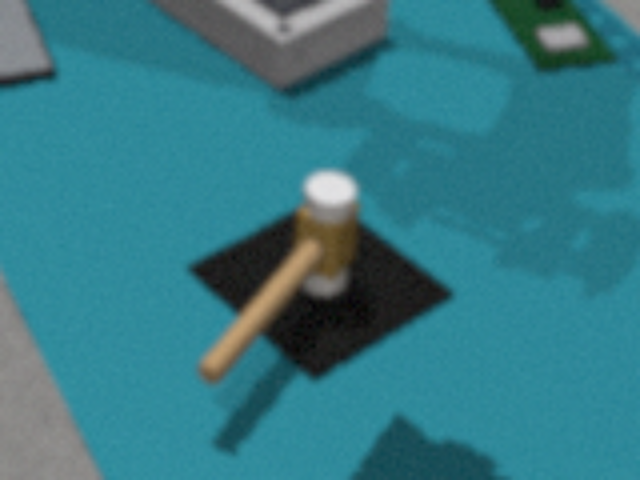

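The picture shows the mallet upright on the middle of its pad, with its lower face at about (325,285), and the gripper clear.

```bash
python3 -c "
from bench import bot
print(bot.sign_off())"
```

```text
the job is handed in; nothing more can be done
None
```

The job is handed in at about 57 s: both ends of the insert read fully home, worked down with alternating taps (highest reading about 19 N), and the mallet stands upright on the middle of its pad.

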